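# Tighten the glass press with its tommy bar

## Robot

A 6-joint arm with a two-finger parallel gripper is mounted at the origin on the work surface. World frame = base frame: x ahead of the robot, y to its left, z up, the work surface at z = 0. Lengths are in m, angles in rad, forces in N, time in s.
With the tool pointing down it reaches from about 0.3 to 0.85 m from the base axis. Payload 5.4 kg.
Tool frame: the origin (TCP) lies on the centre line of the jaws, within the pads' length; the fingertips stand 19 mm ahead of it and the grasp point (between the pads) is the TCP (r.tip_extent is the distance from the TCP to the fingertips, in m); z points along the fingers, y is the direction in which the jaws open and shut (so a half turn about z gives the same grasp; the last joint's range is limited). The gripper opens to 85 mm and grips with 20 to 120 N. Pads are 22 mm wide; open, the fingers measure 114 mm over their backs; the gripper's body (76 mm by 85 mm) begins 54 mm behind the grasp point. The pads swing forward as they close: fully open they stand 13 mm farther back than shut.
Start: joints at [-1.396, 0.158, 1.597, -0, 1.386, -0.21], TCP at [0.216, -0.533, 0.25] pointing down, gripper open.
Joint ranges: [-2.91, 2.91], [-0.94, 2.29], [0.18, 2.7], [-1.29, 4.43], [0.17, 2.64], [-3, 3]. Speed limits (rad/s): [2.57, 2.57, 3.14, 3.14, 3.14, 3.14].

## Interface

Orientations are given as a rotation vector (axis times angle).
In Python, from plant import r gives the robot as it stands. The module is installed in compiled form; this text tells all that it offers.
- The arm moves only by the shell command python3 -m inch 'ROWS'. ROWS is JSON, a list of rows, each an object with "translation": the shift along the world's x, y, z in units of 25 mm (1.0 is 25 mm), a list of three; "turn": the turn about the world's z in units of 5 degrees (1.0 is 5 degrees); "grip": the gripper command: -1 is shut, 1 is fully open, values between are in proportion. A call has 1 to 10 rows; each row shifts and turns the commanded pose from where the row before left it; what a row does not reach is not made up. A row lasts 1/10 s, in which the tool goes at most 50 mm and 8.59 degrees, less where a joint would pass 70% of its speed; a pose out of reach is approached as far as the arm can. A call is refused whole if a number of a shift passes 1 or a number of a turn 1, either way. A call with a gripper value outside its range is refused whole. The fingers move at their own pace and stop on an object; the grip force is fixed at half the most. Time passes only in rows, so rows that do not move let the fingers close. It gives the time, the measured TCP pose, the force and the opening at its end, in the units of the state.
- r.state(): the state, without advancing time (a new reading comes with each control period).
- r.read_camera(name): name is "scene" or "top" or "wrist"; returns a dict with "img" (400x640x3 uint8, red, green, blue), "mtx" (3x3 intrinsics, pixels), "k1" (the pictures are not rectified: a ray, as slopes to the right and down, at radius r is drawn at 1 + k1 r^2 times it, then the intrinsics apply), "rvec" (rotation vector, rad) and "tvec" (3), from world to camera coordinates, as OpenCV has them. Camera axes: x right, y down, z forward; pixel columns grow to the right and rows downward; lengths in m; the calibration is good to about 2 mm. A picture is of the moment at which its call begins. There is no depth.
- r.job_done(): hands the job in, once; it reports no verdict.
Trained networks look in the newest picture that a camera, given by its name, has taken for a name from the list of things; names that differ only in an ending like _2 or _b are one class to them, and where a whole thing is asked for, a point or a joint stands for the part that bears it (a point fixed in the world has none). Each returns a list of dicts, best first, with "score" (0 to 1); they miss things now and then, are a little off and sometimes report something else, mostly with a low value. They report only what shows in the picture. A call takes as long as a camera call. They do not tell look-alikes from the thing itself.
- r.find_in(camera, target): "pixel" ([column, row] in pixels, amid what is visible of it).
- r.trace(camera, target): "region" (400x640 bool, what is visible of it) and "pixel" ([column, row] in pixels, amid what is visible of it).
The state is a dict: "time_s": time; "joints": joint angles; "qd": joint speeds; "effort": joint torques, N m; "ee_pos": TCP position; "eef_rot": TCP orientation; "force": force on the tool from outside, world axes, zero at the start; "torque": the same for the moment, N m; "grip_width": opening from 0.0 (shut) to 1.0 (fully open).
Only numpy, scipy, OpenCV 4.12 (cv2) and the standard library are available. Lean on these libraries where they do the work, as an engineer would, in place of code of your own. Each camera call takes 0.05 s, during which the arm holds its last target. There are 200 camera calls.

## Task

The glued glass pack in the bench press is still loose. Take the tommy bar from its rest, push it well into a hole of the press collar and turn the collar clockwise (seen from above), changing to another hole whenever a pillar stops the bar, until the pad grips the pack firmly - feel for it and do not crush the glass. Then lay the bar back in its rest and let go; touch the collar with the bar only, and leave the other things alone.

Things in the scene. Friction and masses are not known exactly. Their poses are not given: they have to be found in the camera images.
- press: Fixed blue press. Origin under the centre of its 200 x 200 x 20 mm base on the table; z up, -x side faces the robot. Four pillars, 16 mm diameter, red ends, stand at x, y = +-78 mm, 185 mm high; diagonal beams (36 mm wide, 115 to 140 mm high) join them. The collar turns on top about this z axis. A bar in it can sweep only between two pillars (37 degrees either side of mid-gap).
- collar: Steel collar, 100 mm diameter, 34 mm high; origin at the centre of its underside, 140 mm above the table, z up. Six level radial holes 60 degrees apart, the first along its +x axis, a yellow stripe above each; 17 mm wide, 18 mm high, from the rim (50 mm from the axis) in to 26 mm from the axis. Clockwise from above lowers the pad 6 mm per radian; 1.3 to 2.1 radians are needed.
- collar_mid (a point): Point on the collar's axis at the height of the hole axes, 157 mm above the table. The loose collar takes about 0.35 N m to turn (6 to 7 N at a hand that holds the bar stiffly, since the bar then pushes near the hole's mouth), stiffens once the pad bears on the pack, and stays where it is left.
- pad: Screw with a dark square pressure pad, 100 x 100 mm; origin at the centre of the pad's underside. It moves straight down as the collar turns clockwise. The bare screw end (28 mm diameter) stands up through the collar to about 225 mm above the table.
- pack: Loose pack under the pad, glass between thin boards, 190 x 110 x 24 mm, 0.7 kg; origin under its centre. It lies on a packing board of varying height. Gripped firmly: 20 N or more of pad force stays when the bar is out; a hand force about double that of the loose collar (14 to 18 N) is right. Over 400 N of pad force breaks the glass.
- bar: Loose tommy bar, 180 mm long, about 0.22 kg. Origin at the centre of its orange grip, x along the bar to the steel tip. Grip: x from -47.5 to 47.5 mm, 18 mm wide (y), 24 mm high (z); then a 14 mm steel rod to the tip at x = 132.5 mm, its last 7 mm tapering to 8 mm. Starts level in the rest, axis 50 mm above the table.
- bar_tip (a point): End of the bar's steel tip.
- rest: Fixed wooden rest, left or right of the press. Origin on the table below the bar's origin as it lies there, x as the bar's. Base 190 x 70 x 10 mm, x from -57 to 133 mm; two uprights 10 mm thick, 50 mm wide: at x = -38 (grip lies 38 mm high, notch 24 mm wide) and x = 115 mm (rod lies 43 mm high, notch 20 mm wide), cheeks leaning outwards to 60 mm height. Free under the grip between them.
- offcuts: Fixed grey tray of glass offcuts, 170 x 130 x 45 mm, glass up to 80 mm high, on the other side of the press from the rest; bystander.
- bottle_a: Loose white bottle with red cap, 64 mm diameter, 160 mm high; origin under its base; bystander.
- bottle_b: Loose white bottle with white cap, same size; bystander.
- brush: Loose blue brush lying behind the press; bystander.
There are look-alikes about, which are no part of the job. What is meant by the bar is not blue, and is the smaller of those in its own colour.

How it is judged:
By the outcome, as a careful person would: the job done as asked, in the order asked, and still so for the second after the job is handed in, with the robot touching nothing.
It also fails if it takes over 67 s, if anything falls off the work surface, if the arm or the gripper's body presses on something with over 40 N, if the wrist force passes 120 N, or if a joint passes its speed limit or range.

## Working session

There is one attempt and no reset: what is moved stays moved. The work goes in short steps, Python scripts to look and compute and a shell command to move; the robot and the scene stay as the last step left them, time stands still between calls to the robot, and variables do not carry over. Pictures are saved under pics/ and viewed, about 8 in all and at most 12, crops included, and the job is handed in when it is done.

```bash
mkdir -p pics; cat > h.py <<'E'
import numpy as np, cv2
from plant import r
def cam(n):
    c=r.read_camera(n); c['R']=cv2.Rodrigues(np.array(c['rvec'],float))[0]; c['K']=np.array(c['mtx'],float); return c
def ray(c,px):
    d=np.array([c['k1'],0,0,0],float)
    # model: drawn = 1+k1 r^2 times
    u=cv2.undistortPoints(np.array([[px]],float),c['K'],d)[0,0]
    R=c['R']; t=np.array(c['tvec'],float).ravel()
    return -R.T@t, R.T@np.array([u[0],u[1],1.])
def at_z(c,px,z):
    o,d=ray(c,px); return o+d*(z-o[2])/d[2]
def proj(c,P):
    p,_=cv2.projectPoints(np.array(P,float).reshape(-1,1,3),np.array(c['rvec'],float),np.array(c['tvec'],float),c['K'],np.array([c['k1'],0,0,0],float)); return p[:,0]
def save(c,n,crop=None,s=1):
    im=c['img'][:,:,::-1]
    if crop: x0,y0,x1,y1=crop; im=im[y0:y1,x0:x1]
    cv2.imwrite('pics/'+n,cv2.resize(im,None,fx=s,fy=s,interpolation=cv2.INTER_CUBIC))
E
python3 - <<'E'
from h import *
t=cam('top'); s=cam('scene')
im=np.vstack([t['img'],s['img']])[:,:,::-1]
cv2.imwrite('pics/a.png',cv2.resize(im,None,fx=.75,fy=.75,interpolation=cv2.INTER_AREA))
for n in ['bar','bar_tip','rest','collar','press','collar_mid']:
    print(n,[(np.round(d['pixel']),round(d['score'],2)) for d in r.find_in('top',n)],[(np.round(d['pixel']),round(d['score'],2)) for d in r.find_in('scene',n)])
for c in(t,s):print(ray(c,[320,200]),c['k1'])
print(r.state())
E
```

```text
bar [(array([430., 213.]), 0.77), (array([351., 263.]), 0.74), (array([444., 114.]), 0.61), (array([439., 318.]), 0.58)] [(array([290., 169.]), 0.91), (array([243., 198.]), 0.64), (array([299., 207.]), 0.62)]
bar_tip [(array([428., 212.]), 0.71), (array([441., 316.]), 0.6), (array([352., 264.]), 0.6)] [(array([286., 170.]), 0.77), (array([242., 200.]), 0.69), (array([295., 204.]), 0.4)]
rest [(array([424., 207.]), 0.62)] [(array([240., 215.]), 0.65)]
collar [(array([294., 160.]), 0.8)] [(array([330., 223.]), 0.73)]
press [(array([294., 158.]), 0.83), (array([295., 162.]), 0.3)] [(array([332., 251.]), 0.77)]
collar_mid [(array([295., 160.]), 0.59)] []
(array([3.81906146e-01, 1.05928226e-03, 1.14946803e+00]), array([ 0.11591931, -0.001028  , -0.99327713])) 0.011386963403110713
(array([1.22681181, 0.35891962, 0.64627771]), array([-0.75191849, -0.39222057, -0.52989815])) -0.0013838425418785934
{'time_s': 0.7, 'joints': array([-1.39609524e+00,  1.58429166e-01,  1.59700115e+00, -4.07545419e-05,
        1.38619894e+00, -2.10097932e-01]), 'qd': array([-0.00185419,  0.00060677, -0.00230245, -0.00030014,  0.00035284,
       -0.00121175]), 'effort': array([-5.92988818e-04, -3.95917475e+01, -3.31642592e+01, -2.32333778e-04,
        4.40720632e-04,  2.70777640e-06]), 'ee_pos': array([ 0.21580644, -0.53294407,  0.25028217]), 'eef_rot': array([-3.08358588e+00, -6.00723035e-01,  6.19011872e-05]), 'force': array([ 0.38399166,  0.12730347, -0.72710746]), 'torque': array([ 0.03914495, -0.02123457, -0.00750891]), 'grip_width': 1.001728797752831}
```

View pics/a.png

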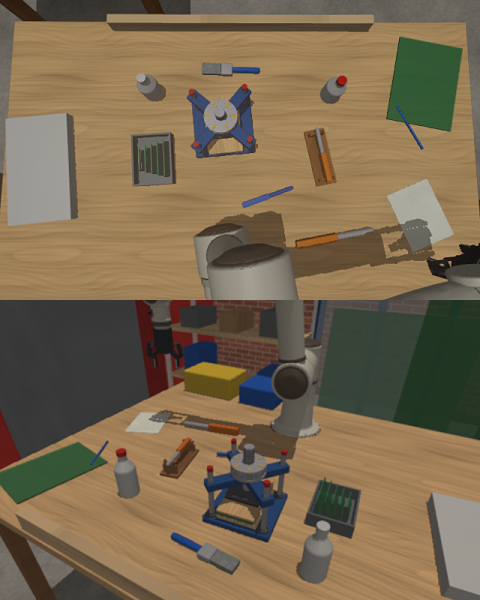

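The rest, with the small orange bar, lies right of the press at about (427,208) in the top picture. The press is at (294,160), bottle_a (red cap) at (447,115), and the offcuts are on the left. I'll zoom in for measurements.

```bash
python3 - <<'E'
from h import *
t=cam('top')
a=t['img'][95:225,235:355,::-1]; b=t['img'][145:275,385:475,::-1]
f=lambda i:cv2.resize(i,None,fx=3.6,fy=3.6,interpolation=cv2.INTER_CUBIC)
cv2.imwrite('pics/b.png',np.hstack([f(a),f(b)]))
# red pillar tops
im=t['img'].astype(int); m=((im[:,:,0]>130)&(im[:,:,1]<80)&(im[:,:,2]<80)).astype(np.uint8)
n,l,s,c=cv2.connectedComponentsWithStats(m)
P=[]
for i in range(1,n):
    if s[i,4]>8 : print(c[i].round(1),s[i,4],at_z(t,c[i],.185).round(4)); 
# yellow stripes
m=((im[:,:,0]>140)&(im[:,:,1]>110)&(im[:,:,2]<90)).astype(np.uint8); m[:100]=0;m[230:]=0;m[:,:230]=0;m[:,360:]=0
n,l,s,c=cv2.connectedComponentsWithStats(m)
for i in range(1,n): print('y',c[i].round(1),s[i,4],at_z(t,c[i],.174).round(4))
# orange grip
m=((im[:,:,0]>150)&(im[:,:,1]>60)&(im[:,:,1]<140)&(im[:,:,2]<60)).astype(np.uint8)
n,l,s,c=cv2.connectedComponentsWithStats(m)
for i in range(1,n):
    if s[i,4]>60:
        q=cv2.minAreaRect(np.argwhere(l==i)[:,::-1].astype(np.float32)); bp=cv2.boxPoints(q)
        print('o',c[i].round(1),s[i,4],at_z(t,c[i],.062).round(4),[at_z(t,p,.062)[:2].round(3) for p in bp])
E
```

```text
[456.2 106.3] 118 [ 0.7018 -0.2979  0.185 ]
[325.6 114.9] 38 [ 0.682  -0.0118  0.185 ]
[254.8 121.3] 40 [0.6672 0.143  0.185 ]
[332.5 185. ] 40 [ 0.527  -0.0268  0.185 ]
[260.5 192. ] 42 [0.5116 0.1279 0.185 ]
[405.5 328. ] 10 [ 0.2272 -0.1781  0.185 ]
y [245. 100.] 1 [0.7189 0.1671 0.174 ]
y [261.8 114.6] 1621 [0.6858 0.1293 0.174 ]
y [310. 100.] 1 [0.7194 0.0228 0.174 ]
y [314. 100.] 1 [0.7194 0.0139 0.174 ]
y [319. 100.] 1 [0.7194 0.0028 0.174 ]
y [325. 100.] 1 [ 0.7194 -0.0106  0.174 ]
y [333.5 100. ] 14 [ 0.7195 -0.0294  0.174 ]
y [349.1 105.3] 135 [ 0.7075 -0.064   0.174 ]
y [310.6 103.4] 5 [0.7116 0.0214 0.174 ]
y [302.5 104. ] 2 [0.7102 0.0394 0.174 ]
y [306.5 104. ] 2 [0.7102 0.0305 0.174 ]
y [320. 104.] 1 [7.103e-01 5.000e-04 1.740e-01]
y [322. 105.] 1 [ 0.708  -0.0039  0.174 ]
y [325. 105.] 1 [ 0.708  -0.0106  0.174 ]
y [328. 104.] 1 [ 0.7103 -0.0172  0.174 ]
y [334. 105.] 1 [ 0.7081 -0.0305  0.174 ]
y [305. 106.] 1 [0.7056 0.0338 0.174 ]
y [312. 109.] 1 [0.6988 0.0182 0.174 ]
y [316.6 108.2] 5 [0.7007 0.0081 0.174 ]
y [323. 108.] 3 [ 0.7011 -0.0061  0.174 ]
y [326.5 108. 
[... 5730 characters left out ...]
6.2] 530 [0.4388 0.0476 0.174 ]
y [263.4 222.6] 20 [0.4463 0.122  0.174 ]
y [274.1 222.8] 11 [0.446  0.0989 0.174 ]
y [281.6 222.9] 7 [0.4459 0.0828 0.174 ]
y [348.5 225. ] 2 [ 0.4416 -0.0615  0.174 ]
y [351. 225.] 1 [ 0.4417 -0.0669  0.174 ]
y [357. 225.] 1 [ 0.4417 -0.0798  0.174 ]
y [359.  224.5] 2 [ 0.4428 -0.0841  0.174 ]
y [265. 229.] 1 [0.4326 0.1183 0.174 ]
y [268. 229.] 1 [0.4326 0.1119 0.174 ]
o [435.3 222. ] 230 [ 0.4563 -0.2772  0.062 ] [array([ 0.499, -0.261]), array([ 0.503, -0.275]), array([ 0.413, -0.294]), array([ 0.41 , -0.279])]
o [423.2 320.7] 373 [ 0.2245 -0.2427  0.062 ] [array([ 0.22 , -0.178]), array([ 0.244, -0.303]), array([ 0.228, -0.306]), array([ 0.203, -0.181])]
```

View pics/b.png

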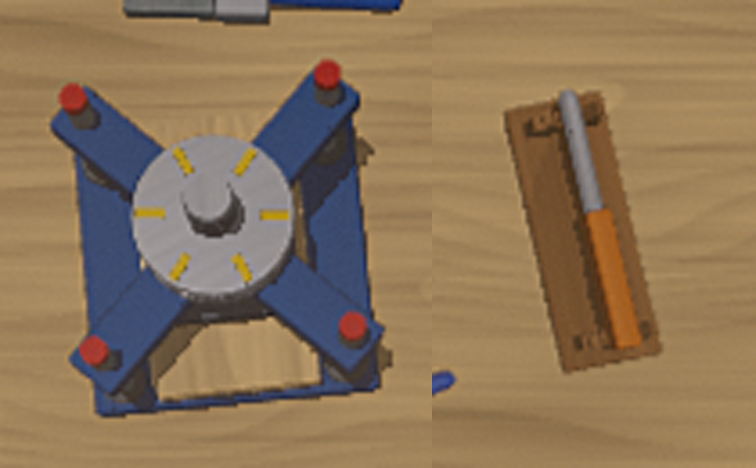

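Press axis is about (0.597, 0.058), yaw 5.6°. The holes are at ±30, ±90 and ±150° in the world frame. The bar origin is about (0.4565, -0.277), pointing along +11.7°. I'll approach with the gripper above it and check with the wrist camera.

```bash
python3 -m inch '[{"translation":[0.96,1,-0.2],"turn":-0.21,"grip":1},{"translation":[0.96,1,-0.2],"turn":-0.21,"grip":1},{"translation":[0.96,1,-0.2],"turn":-0.21,"grip":1},{"translation":[0.96,1,-0.2],"turn":-0.21,"grip":1},{"translation":[0.96,1,-0.2],"turn":-0.21,"grip":1},{"translation":[0.96,1,-0.2],"turn":-0.21,"grip":1},{"translation":[0.96,1,-0.2],"turn":-0.21,"grip":1},{"translation":[0.96,1,-0.2],"turn":-0.21,"grip":1},{"translation":[0.96,1,-0.2],"turn":-0.21,"grip":1},{"translation":[0.96,1,-0.2],"turn":-0.21,"grip":1}]'
cat >> h.py <<'E'
def grip_pose(c,z=.062,show=True):
    im=c['img'].astype(int); hsv=cv2.cvtColor(c['img'],cv2.COLOR_RGB2HSV)
    m=((hsv[:,:,0]>6)&(hsv[:,:,0]<16)&(hsv[:,:,1]>200)&(hsv[:,:,2]>140)).astype(np.uint8)
    n,l,s,ce=cv2.connectedComponentsWithStats(m)
    for i in range(1,n):
        if s[i,4]>60:
            P=np.array([at_z(c,p,z)[:2] for p in np.argwhere(l==i)[:,::-1]])
            q=cv2.minAreaRect((P*1000).astype(np.float32)); bp=cv2.boxPoints(q)
            e=bp[1]-bp[0]; f=bp[2]-bp[1]; e=e if e@e>f@f else f
            print('grip',s[i,4],np.round(q[0],1),'size',np.round(q[1],1),'ang',round(np.degrees(np.arctan2(e[1],e[0])),1))
def st():
    s=r.state(); R=cv2.Rodrigues(s['eef_rot'])[0]
    print('t',s['time_s'],'p',(s['ee_pos']*1000).round(1),'yaw',np.degrees(np.arctan2(R[1,0],R[0,0])).round(1),'F',s['force'].round(1),'T',s['torque'].round(2),'g',round(s['grip_width'],3))
E
python3 - <<'E'
from h import *
st(); w=cam('wrist'); save(w,'c.png'); grip_pose(w)
E
```

```text
time_s: 1.75
ee_pos: [0.4567, -0.2818, 0.2003]
eef_rot: [3.125, 0.315, 0.0]
force: [0.4, -0.9, -0.4]
grip_width: 0.998
t 1.75 p [ 456.7 -281.8  200.3] yaw 11.5 F [ 0.4 -0.9 -0.4] T [-0.01 -0.03 -0.03] g 0.998
```

View pics/c.png

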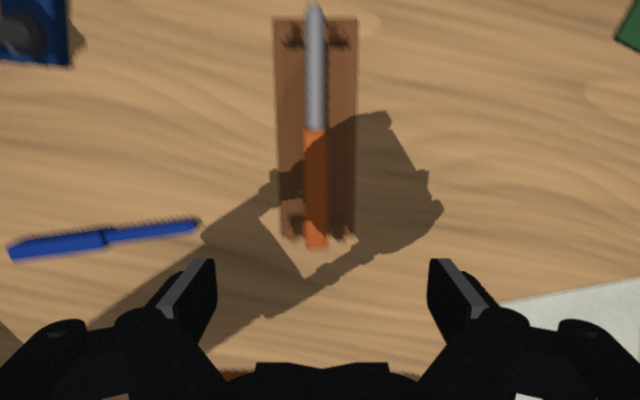

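The wrist picture shows the bar in its rest: grip from (315,130) to (316,247), tip at (315,4).

```bash
python3 - <<'E'
from h import *
w=cam('wrist')
a=at_z(w,[315,130],.062);b=at_z(w,[316.3,247],.062);t=at_z(w,[315,4],.05)
d=a-b;print(a,b,(a+b)/2,np.degrees(np.arctan2(d[1],d[0])),np.linalg.norm(d)); d=t-b; print(t,np.degrees(np.arctan2(d[1],d[0])))
E
```

```text
[ 0.50643378 -0.26402084  0.062     ] [ 0.41750795 -0.28298325  0.062     ] [ 0.46197086 -0.27350205  0.062     ] 12.037380145997052 0.09092512051860106
[ 0.59019066 -0.24687105  0.05      ] 11.811732941255947
```

```bash
python3 -m inch '[{"translation":[0.17,0.31,-0.5],"turn":0.06,"grip":1},{"translation":[0,0,-1],"turn":0,"grip":1},{"translation":[0,0,-1],"turn":0,"grip":1},{"translation":[0,0,-1],"turn":0,"grip":1},{"translation":[0,0,-1],"turn":0,"grip":1},{"translation":[0,0,-1],"turn":0,"grip":1},{"translation":[0,0,-0.5],"turn":0,"grip":1},{"translation":[0,0,0],"turn":0,"grip":1}]'
python3 -m inch '[{"translation":[0,0,0],"turn":0,"grip":-1},{"translation":[0,0,0],"turn":0,"grip":-1},{"translation":[0,0,0],"turn":0,"grip":-1},{"translation":[0,0,0],"turn":0,"grip":-1},{"translation":[0,0,0],"turn":0,"grip":-1},{"translation":[0,0,0],"turn":0,"grip":-1},{"translation":[0,0,0],"turn":0,"grip":-1},{"translation":[0,0,0],"turn":0,"grip":-1}]'
```

```text
time_s: 2.65
ee_pos: [0.4584, -0.2744, 0.0481]
eef_rot: [-3.122, -0.323, 0.005]
force: [-0.1, 0.0, -0.7]
grip_width: 1.002
time_s: 3.45
ee_pos: [0.4607, -0.2759, 0.0512]
eef_rot: [3.123, 0.324, 0.002]
force: [-0.4, -0.6, 7.0]
grip_width: 0.2
```

```bash
python3 -m inch '[{"translation":[0,0,0.5],"turn":0,"grip":-1},{"translation":[0,0,1],"turn":0,"grip":-1},{"translation":[0,0,1],"turn":0,"grip":-1},{"translation":[0,0,1],"turn":0,"grip":-1},{"translation":[0,0,1],"turn":0,"grip":-1},{"translation":[0,0,1],"turn":0,"grip":-1},{"translation":[0,0,1],"turn":0,"grip":-1},{"translation":[0,0,1],"turn":0,"grip":-1},{"translation":[0,0,0.5],"turn":0,"grip":-1},{"translation":[0,0,0],"turn":0,"grip":-1}]'
python3 -m inch '[{"translation":[-0.18,0.9,0],"turn":0.36,"grip":-1},{"translation":[-0.18,0.9,0],"turn":0.36,"grip":-1},{"translation":[-0.18,0.9,0],"turn":0.36,"grip":-1},{"translation":[-0.18,0.9,0],"turn":0.36,"grip":-1},{"translation":[-0.18,0.9,0],"turn":0.36,"grip":-1},{"translation":[-0.18,0.9,0],"turn":0.36,"grip":-1},{"translation":[-0.18,0.9,0],"turn":0.36,"grip":-1},{"translation":[-0.18,0.9,0],"turn":0.36,"grip":-1},{"translation":[-0.18,0.9,0],"turn":0.36,"grip":-1},{"translation":[-0.1,0.9,0],"turn":0.36,"grip":-1}]'
python3 -m inch '[{"translation":[0,0.1,-0.7],"turn":0,"grip":-1},{"translation":[0,0,-1],"turn":0,"grip":-1},{"translation":[0,0,-1],"turn":0,"grip":-1},{"translation":[0,0,-0.5],"turn":0,"grip":-1},{"translation":[0,0,0],"turn":0,"grip":-1},{"translation":[0,0,0],"turn":0,"grip":-1}]'
python3 - <<'E'
from h import *
st(); w=cam('wrist');t=cam('top');st()
a=cv2.resize(t['img'][120:240,220:360,::-1],None,fx=3.4,fy=3.4,interpolation=cv2.INTER_CUBIC)
b=w['img'][:320,120:440,::-1]; b=cv2.resize(b,(408,408))
cv2.imwrite('pics/d.png',np.vstack([np.hstack([a[:,:390],b])]) if 0 else np.hstack([a[:408,:390],b[:a.shape[0]]]))
E
```

```text
time_s: 4.45
ee_pos: [0.4606, -0.2755, 0.252]
eef_rot: [3.123, 0.324, 0.003]
force: [0.8, -0.7, -2.6]
grip_width: 0.198
time_s: 5.45
ee_pos: [0.4156, -0.0488, 0.2482]
eef_rot: [-3.033, -0.81, 0.005]
force: [-0.4, -0.4, -2.8]
grip_width: 0.199
time_s: 6.05
ee_pos: [0.4171, -0.0478, 0.1705]
eef_rot: [-3.035, -0.809, 0.0]
force: [-0.2, 0.3, -2.0]
grip_width: 0.201
t 6.05 p [417.1 -47.8 170.5] yaw 29.8 F [-0.2  0.3 -2. ] T [-0.06  0.05 -0.  ] g 0.201
t 6.15 p [417.9 -48.1 171.5] yaw 29.8 F [ 0.2 -0.1 -1.9] T [-0.09  0.09 -0.03] g 0.198
```

View pics/d.png

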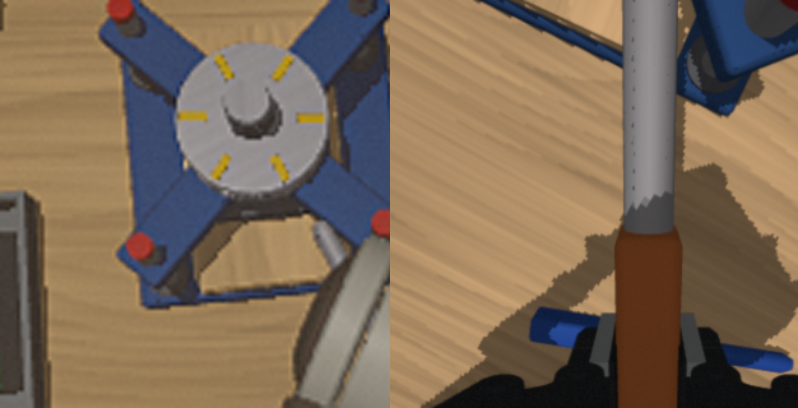

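The top picture shows the rod tip at crop (320,225), roughly lined up with the hole stripe at (280,167).

```bash
python3 - <<'E'
from h import *
t=cam('top')
f=lambda x,y,z:at_z(t,[220+x/3.4-.35,120+y/3.4-.35],z)
p=f(320,225,.171+.003); q=f(343,262,.178)
print('tip',p,'back',q,np.degrees(np.arctan2(*(p-q)[[1,0]])))
s1=f(280,167,.174); s2=f(226,68,.174); print(s1,s2,np.degrees(np.arctan2(*(s2-s1)[[1,0]])))
s=r.state()
pt=np.array([.4175,-.048])+.1325*np.array([np.cos(np.radians(29.8)),np.sin(np.radians(29.8))])
print('expected tip',pt)
save(t,'e.png',(285,150,345,210),10)
E
```

```text
tip [0.52676698 0.0136825  0.174     ] back [ 0.50244513 -0.00108066  0.178     ] 31.257404464221686
[0.56436035 0.03953079 0.174     ] [0.62925831 0.07489995 0.174     ] 28.59022502506688
expected tip [0.53247892 0.01784905]
```

View pics/e.png

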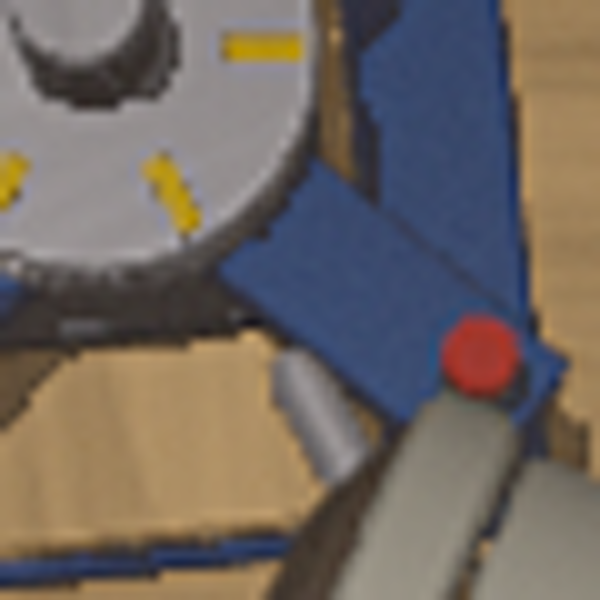

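```bash
python3 -m inch '[{"translation":[-0.06,0.1,-0.54],"turn":0,"grip":-1},{"translation":[0.35,0.2,0],"turn":0,"grip":-1},{"translation":[0.35,0.2,0],"turn":0,"grip":-1},{"translation":[0,0,0],"turn":0,"grip":-1},{"translation":[0,0,0],"turn":0,"grip":-1}]'; python3 -c "
from h import *
t=cam('top');save(t,'f.png',(285,150,345,210),10);st()"
```

```text
time_s: 6.7
ee_pos: [0.4338, -0.0351, 0.1575]
eef_rot: [3.035, 0.81, 0.001]
force: [0.2, -0.8, -3.0]
grip_width: 0.199
t 6.75 p [433.4 -35.2 157.2] yaw 29.9 F [ 0.7  0.6 -2.6] T [0.03 0.14 0.02] g 0.199
```

View pics/f.png

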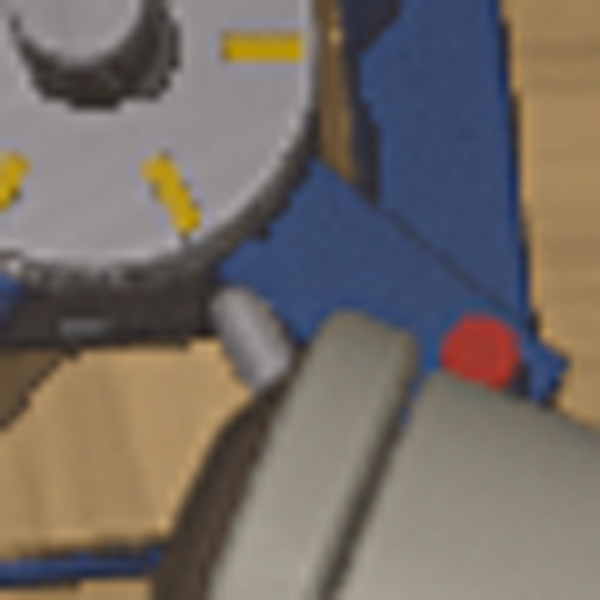

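The tip at crop (235,300) is in line with the stripe from (155,165) to (190,225). I'll push in.

```bash
python3 -m inch '[{"translation":[0.17,0.1,0],"turn":0,"grip":-1},{"translation":[0.17,0.1,0],"turn":0,"grip":-1},{"translation":[0,0,0],"turn":0,"grip":-1}]'; python3 -m inch '[{"translation":[0.17,0.1,0],"turn":0,"grip":-1},{"translation":[0.1,0.06,0],"turn":0,"grip":-1},{"translation":[0,0,0],"turn":0,"grip":-1}]'
```

```text
time_s: 7.05
ee_pos: [0.4421, -0.03, 0.157]
eef_rot: [3.035, 0.81, 0.001]
force: [0.2, 0.6, -2.1]
grip_width: 0.196
time_s: 7.35
ee_pos: [0.4486, -0.026, 0.1568]
eef_rot: [-3.035, -0.81, -0.0]
force: [0.7, -0.5, -2.8]
grip_width: 0.196
```

```bash
python3 -m inch '[{"translation":[0.17,0.1,0],"turn":0,"grip":-1},{"translation":[0.1,0.06,0],"turn":0,"grip":-1},{"translation":[0,0,0],"turn":0,"grip":-1}]'; python3 - <<'E'
from h import *
st()
c=np.array([.5972,.058]);R=.1615
p=lambda a:c+R*np.array([np.cos(np.radians(a)),np.sin(np.radians(a))])
a0=-150.4
for a in np.arange(a0,-209,-4): print(round(a,1),((p(a-4)-p(a))/.025).round(2), p(a).round(4))
E
```

```text
time_s: 7.65
ee_pos: [0.4554, -0.022, 0.1568]
eef_rot: [3.036, 0.809, 0.0]
force: [-1.4, 0.4, -2.8]
grip_width: 0.204
t 7.65 p [455.4 -22.  156.8] yaw 29.9 F [-1.4  0.4 -2.8] T [-0.05  0.05 -0.04] g 0.204
-150.4 [-0.21  0.4 ] [ 0.4568 -0.0218]
-154.4 [-0.18  0.41] [ 0.4516 -0.0118]
-158.4 [-0.15  0.42] [ 0.447  -0.0015]
-162.4 [-0.12  0.43] [0.4433 0.0092]
-166.4 [-0.09  0.44] [0.4402 0.02  ]
-170.4 [-0.06  0.45] [0.438  0.0311]
-174.4 [-0.03  0.45] [0.4365 0.0422]
-178.4 [0.   0.45] [0.4358 0.0535]
-182.4 [0.03 0.45] [0.4358 0.0648]
-186.4 [0.07 0.45] [0.4367 0.076 ]
-190.4 [0.1  0.44] [0.4384 0.0872]
-194.4 [0.13 0.43] [0.4408 0.0982]
-198.4 [0.16 0.42] [0.444 0.109]
-202.4 [0.19 0.41] [0.4479 0.1195]
-206.4 [0.21 0.4 ] [0.4525 0.1298]
```

```bash
python3 -m inch '[{"translation":[-0.1,0.2,0],"turn":-0.4,"grip":-1},{"translation":[-0.11,0.2,0],"turn":-0.4,"grip":-1},{"translation":[-0.09,0.2,0],"turn":-0.4,"grip":-1},{"translation":[-0.09,0.21,0],"turn":-0.4,"grip":-1},{"translation":[-0.08,0.21,0],"turn":-0.4,"grip":-1},{"translation":[-0.07,0.21,0],"turn":-0.4,"grip":-1}]'; python3 -c "
from h import *
t=cam('top');st();save(t,'g.png',(255,130,345,210),8)"
```

```text
time_s: 8.25
ee_pos: [0.4421, 0.007, 0.1572]
eef_rot: [3.101, 0.481, 0.001]
force: [0.7, -7.4, -3.0]
grip_width: 0.199
t 8.3 p [441.8   7.7 157.1] yaw 17.6 F [ 0.6 -6.  -3.1] T [-1.06 -0.02 -0.77] g 0.203
```

View pics/g.png

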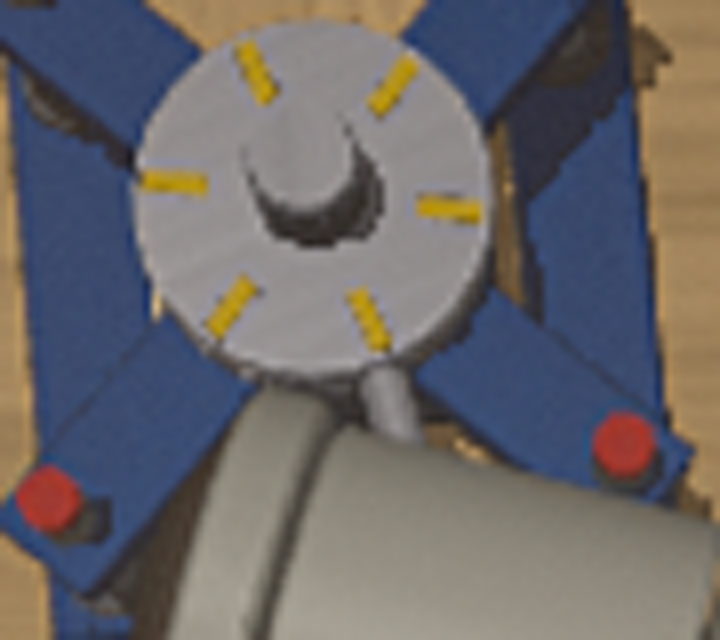

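The collar turns with the bar at about 7 N, as it should when loose. I'll continue the stroke.

```bash
python3 -m inch '[{"translation":[-0.07,0.44,0],"turn":-0.8,"grip":-1},{"translation":[-0.06,0.45,0],"turn":-0.8,"grip":-1},{"translation":[-0.05,0.45,0],"turn":-0.8,"grip":-1},{"translation":[-0.03,0.45,0],"turn":-0.8,"grip":-1},{"translation":[0,0.45,0],"turn":-0.8,"grip":-1},{"translation":[0.03,0.45,0],"turn":-0.8,"grip":-1},{"translation":[0.07,0.45,0],"turn":-0.8,"grip":-1},{"translation":[0.1,0.44,0],"turn":-0.8,"grip":-1}]'; python3 -m inch '[{"translation":[0.13,0.43,0],"turn":-0.8,"grip":-1},{"translation":[0.16,0.42,0],"turn":-0.8,"grip":-1},{"translation":[0.14,0.31,0],"turn":-0.6,"grip":-1},{"translation":[0,0,0],"turn":0,"grip":-1}]';python3 -c "
from h import *
st()"
```

```text
time_s: 9.1
ee_pos: [0.4405, 0.097, 0.1565]
eef_rot: [3.113, -0.394, -0.003]
force: [-3.3, -7.5, -1.5]
grip_width: 0.203
time_s: 9.5
ee_pos: [0.4514, 0.1265, 0.1564]
eef_rot: [3.063, -0.686, -0.003]
force: [-4.1, -4.9, -1.2]
grip_width: 0.201
t 9.5 p [451.4 126.5 156.4] yaw -25.3 F [-4.1 -4.9 -1.2] T [-0.85  0.49 -0.69] g 0.201
```

```bash
python3 -m inch '[{"translation":[0.1,0.2,0],"turn":-0.4,"grip":-1},{"translation":[0.1,0.2,0],"turn":-0.4,"grip":-1},{"translation":[0,0,0],"turn":0,"grip":-1}]';python3 -c "
from h import *
st();t=cam('top');save(t,'i.png',(255,130,345,210),8)"
```

```text
time_s: 9.8
ee_pos: [0.4563, 0.1362, 0.1564]
eef_rot: [3.037, -0.793, -0.003]
force: [-4.2, -5.0, -1.7]
grip_width: 0.2
t 9.8 p [456.3 136.2 156.4] yaw -29.3 F [-4.2 -5.  -1.7] T [-0.85  0.45 -0.77] g 0.2
```

View pics/i.png

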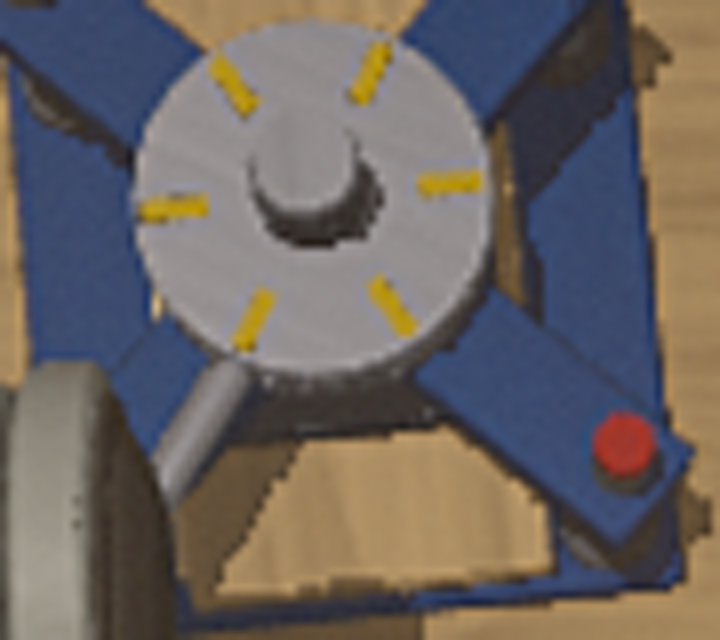

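Stroke 1 is finished near the pillar. I'll measure the hole angles and compute the withdrawal and re-entry.

```bash
cat >> h.py <<'E'
C=np.array([.5972,.058])
def holes():
    c=cam('top'); h=cv2.cvtColor(c['img'],cv2.COLOR_RGB2HSV)
    m=((h[:,:,0]>18)&(h[:,:,0]<32)&(h[:,:,1]>190)&(h[:,:,2]>120)).astype(np.uint8)
    n,l,s,ce=cv2.connectedComponentsWithStats(m); A=[]
    for i in range(1,n):
        P=at_z(c,ce[i],.174)[:2]-C
        if s[i,4]>8 and .028<np.hypot(*P)<.048: A.append(np.degrees(np.arctan2(P[1],P[0])))
    A=np.array(A); ph=np.degrees(np.angle(np.exp(6j*np.radians(A)).mean()))/6
    print('holes',A.round(1),'phase',round(ph,2),'mod60'); return ph
E
python3 - <<'E'
from h import *
ph=holes()
a=ph-180; 
while a>-120:a-=60
while a<-160:a+=60
u=np.array([np.cos(np.radians(a)),np.sin(np.radians(a))]); q=C+.205*u
p=r.state()['ee_pos'][:2]
print('hole',a,'pre-entry',q,'from current withdrawn', (q-(p+.05*(p-C)/np.linalg.norm(p-C)))/.025)
E
```

```text
holes [ -25.5   35.3  -85.2   95.9 -144.4  156. ] phase -24.66 mod60
hole -144.65888073096454 pre-entry [ 0.42997685 -0.06058085] from current withdrawn [ 0.6998108  -8.83371518]
```

```bash
python3 -m inch '[{"translation":[-0.11,-0.22,0],"turn":0.44,"grip":-1},{"translation":[-0.11,-0.22,0],"turn":0.44,"grip":-1},{"translation":[-0.45,0.2,0],"turn":0,"grip":-1},{"translation":[-0.45,0.2,0],"turn":0,"grip":-1},{"translation":[-0.45,0.2,0],"turn":0,"grip":-1},{"translation":[-0.4,0.2,0],"turn":0,"grip":-1},{"translation":[0,0,0],"turn":0,"grip":-1}]';python3 - <<'E'
from h import *
st();ph=holes()
p=r.state()['ee_pos'][:2]; a0=np.degrees(np.arctan2(*(p-C)[::-1]))%360; a1=ph+240
while a1>226:a1-=60
print(a0,a1,np.linalg.norm(p-C)); A=np.linspace(a0,a1,15); R=np.linspace(np.linalg.norm(p-C),.205,15)
Q=C+R[:,None]*np.c_[np.cos(np.radians(A)),np.sin(np.radians(A))]
print((np.diff(Q,axis=0)/.025).round(2).tolist(),(a1-a0)/14/5,'target',Q[-1],a1-180)
E
```

```text
time_s: 10.6
ee_pos: [0.4062, 0.147, 0.1565]
eef_rot: [-3.069, 0.671, 0.001]
force: [0.2, -0.1, -2.6]
grip_width: 0.2
t 10.6 p [406.2 147.  156.5] yaw -24.7 F [ 0.2 -0.1 -2.6] T [ 0.05  0.03 -0.04] g 0.2
holes [ -25.5   35.3  -85.2   95.7 -144.4  156. ] phase -24.69 mod60
155.00193815830053 215.30741164592956 0.2097129620237875
[[-0.23, -0.59], [-0.19, -0.6], [-0.14, -0.61], [-0.09, -0.62], [-0.05, -0.62], [-0.0, -0.63], [0.05, -0.62], [0.09, -0.62], [0.14, -0.61], [0.18, -0.59], [0.23, -0.58], [0.27, -0.56], [0.31, -0.53], [0.35, -0.51]] 0.8615067641089862 target [ 0.42990712 -0.06048245] 35.30741164592956
```

```bash
python3 -m inch '[{"translation":[-0.23,-0.59,0],"turn":0.86,"grip":-1},{"translation":[-0.19,-0.6,0],"turn":0.86,"grip":-1},{"translation":[-0.14,-0.61,0],"turn":0.86,"grip":-1},{"translation":[-0.09,-0.62,0],"turn":0.86,"grip":-1},{"translation":[-0.05,-0.62,0],"turn":0.86,"grip":-1},{"translation":[0,-0.63,0],"turn":0.86,"grip":-1},{"translation":[0.05,-0.62,0],"turn":0.86,"grip":-1},{"translation":[0.09,-0.62,0],"turn":0.86,"grip":-1},{"translation":[0.14,-0.61,0],"turn":0.86,"grip":-1},{"translation":[0.18,-0.59,0],"turn":0.86,"grip":-1}]'; python3 -m inch '[{"translation":[0.23,-0.58,0],"turn":0.86,"grip":-1},{"translation":[0.27,-0.56,0],"turn":0.86,"grip":-1},{"translation":[0.31,-0.53,0],"turn":0.86,"grip":-1},{"translation":[0.35,-0.51,0],"turn":0.86,"grip":-1},{"translation":[0,0,0],"turn":0,"grip":-1},{"translation":[0,0,0],"turn":0,"grip":-1}]';python3 - <<'E'
from h import *
st();ph=holes()
E
```

```text
time_s: 11.65
ee_pos: [0.4023, -0.0077, 0.1571]
eef_rot: [3.1, 0.502, 0.001]
force: [0.7, 0.2, -2.7]
grip_width: 0.199
time_s: 12.25
ee_pos: [0.4308, -0.0612, 0.1568]
eef_rot: [-2.993, -0.953, 0.0]
force: [-0.4, 0.7, -3.3]
grip_width: 0.2
t 12.25 p [430.8 -61.2 156.8] yaw 35.3 F [-0.4  0.7 -3.3] T [ 0.    0.11 -0.02] g 0.2
holes [ -25.5   35.3  -85.2   95.7 -144.4  156. ] phase -24.69 mod60
```

```bash
python3 -m inch '[{"translation":[0.3,0.23,0],"turn":0,"grip":-1},{"translation":[0.3,0.23,0],"turn":0,"grip":-1},{"translation":[0.2,0.14,0],"turn":0,"grip":-1},{"translation":[0.16,0.11,0],"turn":0,"grip":-1},{"translation":[0,0,0],"turn":0,"grip":-1}]'; python3 -m inch '[{"translation":[0.16,0.11,0],"turn":0,"grip":-1},{"translation":[0.16,0.11,0],"turn":0,"grip":-1},{"translation":[0.14,0.1,0],"turn":0,"grip":-1},{"translation":[0,0,0],"turn":0,"grip":-1}]'
```

```text
time_s: 12.8
ee_pos: [0.4553, -0.0429, 0.1568]
eef_rot: [-2.992, -0.958, -0.0]
force: [0.4, 1.1, -3.0]
grip_width: 0.202
time_s: 13.2
ee_pos: [0.4667, -0.0352, 0.1569]
eef_rot: [2.992, 0.957, 0.0]
force: [1.2, -0.3, -3.0]
grip_width: 0.198
```

```bash
python3 -m inch '[{"translation":[-0.25,0.38,0],"turn":-0.8,"grip":-1},{"translation":[-0.22,0.39,0],"turn":-0.8,"grip":-1},{"translation":[-0.19,0.41,0],"turn":-0.8,"grip":-1},{"translation":[-0.16,0.42,0],"turn":-0.8,"grip":-1},{"translation":[0,0,0],"turn":0,"grip":-1}]'; python3 -m inch '[{"translation":[-0.07,0.21,0],"turn":-0.4,"grip":-1},{"translation":[-0.07,0.22,0],"turn":-0.4,"grip":-1},{"translation":[0,0,0],"turn":0,"grip":-1}]'; python3 -m inch '[{"translation":[-0.05,0.22,0],"turn":-0.4,"grip":-1},{"translation":[-0.05,0.22,0],"turn":-0.4,"grip":-1},{"translation":[0,0,0],"turn":0,"grip":-1}]'; python3 -c "
from h import *
st();holes()"
```

```text
time_s: 13.7
ee_pos: [0.446, 0.0037, 0.1572]
eef_rot: [3.094, 0.526, 0.001]
force: [0.7, -6.4, -2.7]
grip_width: 0.201
time_s: 14.0
ee_pos: [0.4427, 0.0141, 0.1572]
eef_rot: [3.11, 0.419, 0.001]
force: [0.1, -6.6, -3.0]
grip_width: 0.201
time_s: 14.3
ee_pos: [0.44, 0.0251, 0.1571]
eef_rot: [3.123, 0.31, 0.001]
force: [0.5, -6.8, -1.8]
grip_width: 0.204
t 14.3 p [440.   25.1 157.1] yaw 11.3 F [ 0.5 -6.8 -1.8] T [-1.    0.14 -0.68] g 0.204
holes [  17.4  -42.8   78.4 -103.7  138.2 -162.2] phase 17.55 mod60
```

```bash
python3 -m inch '[{"translation":[-0.03,0.22,0],"turn":-0.4,"grip":-1},{"translation":[-0.03,0.22,0],"turn":-0.4,"grip":-1},{"translation":[0,0,0],"turn":0,"grip":-1}]'; python3 -m inch '[{"translation":[-0.02,0.22,0],"turn":-0.4,"grip":-1},{"translation":[-0.02,0.22,0],"turn":-0.4,"grip":-1},{"translation":[0,0,0],"turn":0,"grip":-1}]'
```

```text
time_s: 14.65
ee_pos: [0.4382, 0.0362, 0.1569]
eef_rot: [3.132, 0.201, -0.001]
force: [-2.4, -7.0, -2.2]
grip_width: 0.197
time_s: 14.95
ee_pos: [0.4372, 0.0472, 0.1569]
eef_rot: [3.138, 0.091, -0.001]
force: [-2.7, -6.7, -2.8]
grip_width: 0.201
```

```bash
python3 -m inch '[{"translation":[0,0.22,0],"turn":-0.4,"grip":-1},{"translation":[0,0.22,0],"turn":-0.4,"grip":-1},{"translation":[0,0,0],"turn":0,"grip":-1}]'; python3 -m inch '[{"translation":[0.02,0.22,0],"turn":-0.4,"grip":-1},{"translation":[0.02,0.22,0],"turn":-0.4,"grip":-1},{"translation":[0,0,0],"turn":0,"grip":-1}]'
```

```text
time_s: 15.25
ee_pos: [0.437, 0.0583, 0.1568]
eef_rot: [3.139, -0.018, -0.002]
force: [-2.6, -6.5, -1.0]
grip_width: 0.206
time_s: 15.55
ee_pos: [0.4376, 0.0691, 0.1566]
eef_rot: [3.136, -0.128, -0.004]
force: [-4.0, -8.1, -1.1]
grip_width: 0.199
```

```bash
python3 -m inch '[{"translation":[0.02,0.22,0],"turn":-0.4,"grip":-1},{"translation":[0,0,0],"turn":0,"grip":-1}]'; python3 -m inch '[{"translation":[0.03,0.22,0],"turn":-0.4,"grip":-1},{"translation":[0,0,0],"turn":0,"grip":-1}]'; python3 -c "
from h import *
st()"
```

```text
time_s: 15.75
ee_pos: [0.438, 0.074, 0.1566]
eef_rot: [3.132, -0.184, -0.004]
force: [-3.7, -10.0, -1.4]
grip_width: 0.202
time_s: 15.95
ee_pos: [0.4386, 0.079, 0.1565]
eef_rot: [3.127, -0.239, -0.005]
force: [-5.2, -12.1, -1.4]
grip_width: 0.204
t 15.95 p [438.6  79.  156.5] yaw -8.8 F [ -5.2 -12.1  -1.4] T [-1.86  0.68 -1.46] g 0.204
```

Stiffening: tangential force has gone 7 → 8 → 10 → 12.7 N. I'll use fine steps up to about 16 N.

```bash
python3 -m inch '[{"translation":[0.04,0.22,0],"turn":-0.4,"grip":-1},{"translation":[0,0,0],"turn":0,"grip":-1}]'; python3 -m inch '[{"translation":[0.02,0.11,0],"turn":-0.2,"grip":-1},{"translation":[0,0,0],"turn":0,"grip":-1}]'; python3 -c "
from h import *
st();holes()"
```

```text
time_s: 16.15
ee_pos: [0.4393, 0.0841, 0.1563]
eef_rot: [3.122, -0.295, -0.006]
force: [-6.1, -15.0, 0.0]
grip_width: 0.202
time_s: 16.35
ee_pos: [0.4398, 0.0865, 0.1564]
eef_rot: [3.118, -0.322, -0.006]
force: [-6.0, -15.5, 0.2]
grip_width: 0.202
t 16.35 p [439.8  86.5 156.4] yaw -11.8 F [ -6.  -15.5   0.2] T [-2.46  0.83 -1.83] g 0.202
holes [   1.1  -58.8   62.8  123.  -118.4 -176.8] phase 2.14 mod60
```

Grip reached: 16.4 N tangential, about 2.4 times the loose force. Collar has turned about 92° (1.6 rad), within the expected range. Next I'll relieve the bar.

```bash
python3 -m inch '[{"translation":[-0.08,-0.38,0],"turn":0.7,"grip":-1},{"translation":[-0.04,-0.38,0],"turn":0.7,"grip":-1},{"translation":[-0.02,-0.3,0],"turn":0.6,"grip":-1},{"translation":[0,0,0],"turn":0,"grip":-1}]'; python3 -c "
from h import *
st();holes()"
```

```text
time_s: 16.8
ee_pos: [0.4375, 0.0619, 0.1568]
eef_rot: [3.14, -0.045, -0.0]
force: [-0.2, -3.1, -3.1]
grip_width: 0.199
t 16.8 p [437.5  61.9 156.8] yaw -1.6 F [-0.2 -3.1 -3.1] T [-0.48  0.13 -0.4 ] g 0.199
holes [   1.1  -58.8   62.8  123.1 -118.3 -176.8] phase 2.19 mod60
```

```bash
python3 -m inch '[{"translation":[-0.01,-0.3,0],"turn":0.6,"grip":-1},{"translation":[0,0,0],"turn":0,"grip":-1}]'; python3 -c "
from h import *
st()"
```

```text
time_s: 17.05
ee_pos: [0.4375, 0.0554, 0.1569]
eef_rot: [-3.141, -0.038, -0.001]
force: [0.7, -0.5, -3.5]
grip_width: 0.2
t 17.05 p [437.5  55.4 156.9] yaw 1.4 F [ 0.7 -0.5 -3.5] T [-0.26 -0.01 -0.23] g 0.2
```

```bash
python3 -m inch '[{"translation":[-0.4,-0.01,0],"turn":0,"grip":-1},{"translation":[-0.5,-0.01,0],"turn":0,"grip":-1},{"translation":[-0.6,-0.02,0],"turn":0,"grip":-1},{"translation":[-0.6,-0.02,0],"turn":0,"grip":-1},{"translation":[0,0,0.7],"turn":0,"grip":-1},{"translation":[0,0,1],"turn":0,"grip":-1},{"translation":[0,0,1],"turn":0,"grip":-1},{"translation":[0,0,1],"turn":0,"grip":-1},{"translation":[0,0,0],"turn":0,"grip":-1}]'; python3 -m inch '[{"translation":[0.21,-0.94,0],"turn":0.21,"grip":-1},{"translation":[0.21,-0.94,0],"turn":0.21,"grip":-1},{"translation":[0.21,-0.94,0],"turn":0.21,"grip":-1},{"translation":[0.21,-0.94,0],"turn":0.21,"grip":-1},{"translation":[0.21,-0.94,0],"turn":0.21,"grip":-1},{"translation":[0.21,-0.94,0],"turn":0.21,"grip":-1},{"translation":[0.21,-0.94,0],"turn":0.21,"grip":-1},{"translation":[0.21,-0.94,0],"turn":0.21,"grip":-1},{"translation":[0.21,-0.94,0],"turn":0.21,"grip":-1},{"translation":[0.21,-0.94,0],"turn":0.21,"grip":-1}]'; python3 -c "
from h import *
st();holes()"
```

```text
time_s: 17.95
ee_pos: [0.3862, 0.0545, 0.2525]
eef_rot: [3.141, 0.04, 0.011]
force: [0.4, -0.5, -2.6]
grip_width: 0.199
time_s: 18.95
ee_pos: [0.4366, -0.1807, 0.2472]
eef_rot: [-3.122, -0.328, 0.003]
force: [0.4, 0.6, -2.2]
grip_width: 0.203
t 18.95 p [ 436.6 -180.7  247.2] yaw 12.0 F [ 0.4  0.6 -2.2] T [-0.06  0.14 -0.  ] g 0.203
holes [   1.1  -58.8   62.8  123.1 -118.3 -176.8] phase 2.19 mod60
```

```bash
python3 -m inch '[{"translation":[0.24,-0.94,0],"turn":0,"grip":-1},{"translation":[0.24,-0.94,0],"turn":0,"grip":-1},{"translation":[0.24,-0.94,-0.5],"turn":0,"grip":-1},{"translation":[0.24,-0.9,-1],"turn":0,"grip":-1},{"translation":[0,0,-1],"turn":0,"grip":-1},{"translation":[0,0,-1],"turn":0,"grip":-1},{"translation":[0,0,-1],"turn":0,"grip":-1},{"translation":[0,0,0],"turn":0,"grip":-1},{"translation":[0,0,0],"turn":0,"grip":-1}]'; python3 -c "
from h import *
st();w=cam('wrist');save(w,'k.png')"
```

```text
time_s: 19.9
ee_pos: [0.4607, -0.2728, 0.1359]
eef_rot: [-3.122, -0.327, 0.002]
force: [-0.1, -0.3, -2.3]
grip_width: 0.2
t 19.9 p [ 460.7 -272.8  135.9] yaw 12.0 F [-0.1 -0.3 -2.3] T [-0.05  0.11 -0.03] g 0.2
```

View pics/k.png

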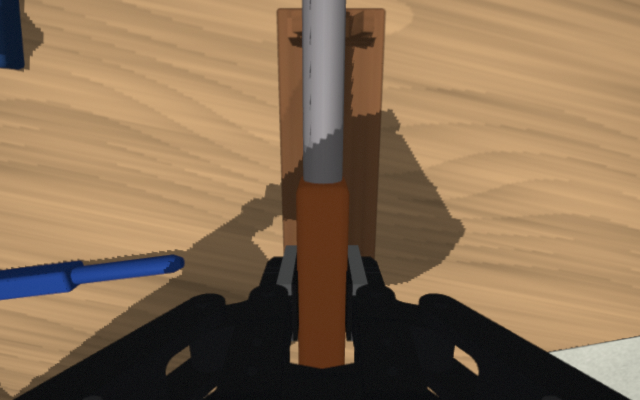

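The bar is above the rest; the base's far edge spans (278,10) to (385,10) and the rod's centre is about column 323. I'll check the lateral offset numerically.

```bash
python3 - <<'E'
from h import *
w=cam('wrist'); a=at_z(w,[279,10],.01);b=at_z(w,[384.5,10],.01); m=(a+b)/2
d=np.array([np.cos(np.radians(11.9)),np.sin(np.radians(11.9))]);n=np.array([-d[1],d[0]])
print(a,b,np.linalg.norm(a-b),'rest origin via far edge',m[:2]-.133*d)
p=r.state()['ee_pos'][:2]; print('rest minus TCP: along',(m[:2]-p)@d,'lat(+left)',(m[:2]-p)@n)
g1=at_z(w,[322,184],.148);print('grip front minus tcp',(g1[:2]-p)@d,(g1[:2]-p)@n)
q=at_z(w,[322.5,5],.1359);print('rod lat',(q[:2]-p)@d,(q[:2]-p)@n)
E
```

```text
[ 0.57901206 -0.22217203  0.01      ] [ 0.59313692 -0.28830393  0.01      ] 0.06762351533501179 rest origin via far edge [ 0.45593279 -0.28266314]
rest minus TCP: along 0.12531136743861152 lat(+left) -0.0070103818737081705
grip front minus tcp 0.042431656374781176 -0.0005932017639457105
rod lat 0.09805986997023332 -0.0006697717222938693
```

```bash
python3 -m inch '[{"translation":[0.02,-0.16,-0.8],"turn":0,"grip":-1},{"translation":[0,0,-1],"turn":0,"grip":-1},{"translation":[0,0,0],"turn":0,"grip":-1},{"translation":[0,0,0],"turn":0,"grip":-1}]'; python3 -c "
from h import *
st();w=cam('wrist');save(w,'l.png',(240,0,440,150),4)
p=r.state()['ee_pos'];d=np.array([np.cos(np.radians(11.9)),np.sin(np.radians(11.9))]);n=np.array([-d[1],d[0]])
# predicted pixels of upright edges if rest origin = TCP
for lat in(0,-.004):
  print(lat,proj(w,[[*(p[:2]+.115*d+(lat+s)*n),z] for s,z in((-.025,.06),(.025,.06),(-.01,.043),(.01,.043))]).round(1).tolist(), proj(w,[[*(p[:2]+.133*d+(lat+s)*n),.01] for s in(-.035,.035)]).round(1).tolist())
"
```

```text
time_s: 20.4
ee_pos: [0.4623, -0.2782, 0.0929]
eef_rot: [3.124, 0.327, 0.001]
force: [-0.1, -0.2, -2.3]
grip_width: 0.203
t 20.4 p [ 462.3 -278.2   92.9] yaw 12.0 F [-0.1 -0.2 -2.3] T [-0.04  0.06 -0.05] g 0.203
0 [[384.3, -21.1], [256.8, -21.4], [343.4, -8.4], [297.8, -8.5]] [[388.5, -27.5], [252.8, -27.9]]
-0.004 [[394.4, -21.0], [267.0, -21.4], [352.6, -8.4], [306.9, -8.5]] [[396.3, -27.5], [260.6, -27.9]]
```

View pics/l.png

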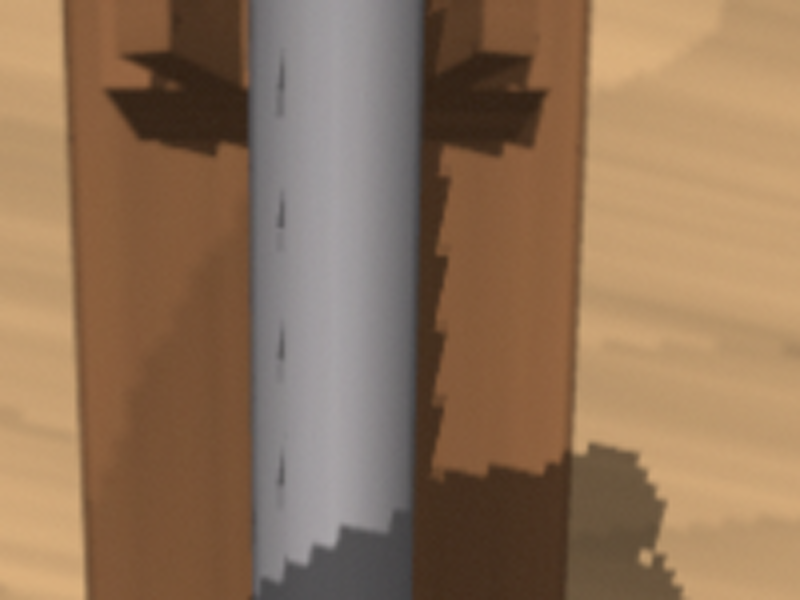

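Bar (column ~324) and rest (base centre ~322, upright centre ~323) are now lined up. I'll lower it.

```bash
python3 -m inch '[{"translation":[0,0,-0.7],"turn":0,"grip":-1},{"translation":[0,0,-0.5],"turn":0,"grip":-1},{"translation":[0,0,-0.3],"turn":0,"grip":-1},{"translation":[0,0,0],"turn":0,"grip":-1},{"translation":[0,0,0],"turn":0,"grip":-1}]'; python3 -c "
from h import *
st()"
```

```text
time_s: 20.95
ee_pos: [0.462, -0.2781, 0.0547]
eef_rot: [3.124, 0.327, 0.0]
force: [-0.8, 0.2, -2.4]
grip_width: 0.204
t 20.95 p [ 462.  -278.1   54.7] yaw 11.9 F [-0.8  0.2 -2.4] T [-0.    0.11  0.05] g 0.204
```

```bash
python3 -m inch '[{"translation":[0,0,-0.1],"turn":0,"grip":-1},{"translation":[0,0,0],"turn":0,"grip":-1}]'; python3 -m inch '[{"translation":[0,0,-0.06],"turn":0,"grip":-1},{"translation":[0,0,0],"turn":0,"grip":-1}]'
```

```text
time_s: 21.15
ee_pos: [0.462, -0.2781, 0.052]
eef_rot: [3.124, 0.327, 0.001]
force: [-0.1, 0.7, -2.7]
grip_width: 0.202
time_s: 21.35
ee_pos: [0.4621, -0.2783, 0.0513]
eef_rot: [3.124, 0.327, 0.001]
force: [-2.5, 1.9, 3.4]
grip_width: 0.2
```

```bash
python3 -m inch '[{"translation":[0,0,0],"turn":0,"grip":-0.4},{"translation":[0,0,0],"turn":0,"grip":-0.2},{"translation":[0,0,0],"turn":0,"grip":0},{"translation":[0,0,0],"turn":0,"grip":0.4},{"translation":[0,0,0],"turn":0,"grip":1},{"translation":[0,0,0],"turn":0,"grip":1},{"translation":[0,0,0],"turn":0,"grip":1},{"translation":[0,0,0],"turn":0,"grip":1}]'; python3 -m inch '[{"translation":[0,0,0.4],"turn":0,"grip":1},{"translation":[0,0,1],"turn":0,"grip":1},{"translation":[0,0,1],"turn":0,"grip":1},{"translation":[0,0,1],"turn":0,"grip":1},{"translation":[0,0,1],"turn":0,"grip":1},{"translation":[0,0,1],"turn":0,"grip":1},{"translation":[0,0,1],"turn":0,"grip":1},{"translation":[0,0,1],"turn":0,"grip":1},{"translation":[0,0,0],"turn":0,"grip":1}]'; python3 -c "
from h import *
st();holes();w=cam('wrist');t=cam('top')
a=w['img'][:,160:480,::-1];b=cv2.resize(t['img'][80:260,240:460,::-1],(440,360));b=np.vstack([b,np.zeros((40,440,3),np.uint8)])
cv2.imwrite('pics/m.png',np.hstack([a,b]))"
```

```text
time_s: 22.15
ee_pos: [0.4618, -0.278, 0.0503]
eef_rot: [3.124, 0.327, 0.0]
force: [0.6, 0.2, -0.3]
grip_width: 0.996
time_s: 23.05
ee_pos: [0.4635, -0.2795, 0.2404]
eef_rot: [3.118, 0.326, 0.009]
force: [0.5, 0.1, 0.3]
grip_width: 0.997
t 23.05 p [ 463.5 -279.5  240.4] yaw 12.0 F [0.5 0.1 0.3] T [-0.02 -0.02  0.06] g 0.997
holes [   1.1  -58.4   62.8  123.1 -118.3 -176.8] phase 2.26 mod60
```

View pics/m.png

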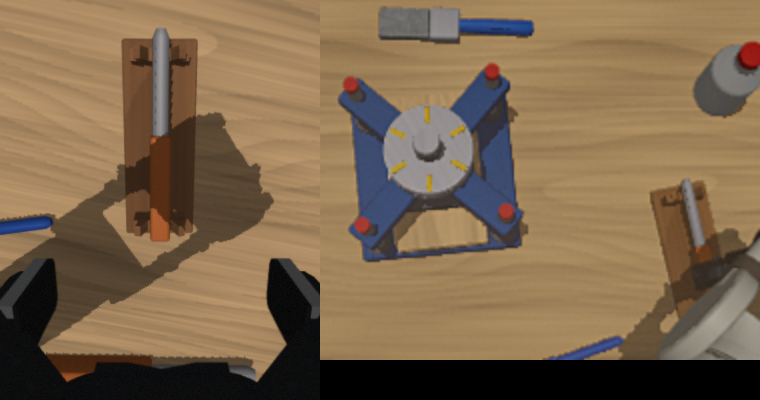

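The bar lies in both notches of the rest (tip at (160,30), grip end at (160,240)). The gripper is clear, the collar has not moved since the bar came out, and the bystanders look undisturbed. I'm handing the job in.

```bash
python3 -c "
from plant import r
print(r.job_done())"
```

```text
the job is handed in; nothing more can be done
None
```

I took the tommy bar from its rest, turned the collar clockwise in two strokes using two holes, laid the bar back in its rest and let go. The job was handed in at about 23 s.

- **Turning the collar:** Each time the bar tip went about 20 mm into a hole. The collar turned about 92° (1.6 rad) in all, within the 1.3–2.1 rad expected.
- **Feeling for the grip:** The hand force rose from about 7 N with the collar loose to about 16 N, so I stopped there. I judged the grip from this force and did not measure the pad force.
- **Last checks:** The collar angle had not changed after I took the bar out. In the last pictures the bar lies in both notches of the rest, and what they show of the bystanders (brush, bottle_a) looks undisturbed. The tool force read about zero with the gripper open and clear.
- **What disagreed:**
  - At full load the bar stood about 14° ahead of its hole, more than the 5–6° of play seen when loose. I took this as give in the fingers.
  - The position readings disagreed with the cameras by a few mm. Before lowering the bar I moved it sideways to line up with the rest.

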